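# Slide the garnish pan under the caddy's spring lid

### The job

Without picking anything up, press the press bar of the white garnish caddy down with one fingertip to hold its spring lid open, and meanwhile push the steel pan along the lane with the other finger, against its upright handle, until it is fully home in the bay. Keep the lid well clear of the pan until it is home, then let go so that the lid shuts in front of the pan's well. The pan must stay flat on the floor of the caddy, and the plates and other things around it are left where they are.

Things in the scene. Friction and masses are not known exactly. Their poses are not given: they have to be found in the camera images.
- caddy: White garnish caddy, fixed: floor plate 8 mm thick (x -205 to 77, y -60 to 105 mm), an open lane leading into a bay with a spring lid. Origin on the table under the middle of the bay's mouth; x points along the lane into the bay, away from the robot, y left, z up. Lane (x -205 to -2) 60 mm wide between rails 6 mm thick, tops at z 18. Hinge posts 10 x 8 mm to z 60 at y 40, x -196 and 68.
- mouth (a point): Middle of the bay's mouth, on the caddy's floor (caddy 0, 0, 8 mm); axes as the caddy's. The bay behind it is 60 mm wide (y -30 to 30) and 70 mm deep to its back wall (caddy x 70); walls 6 to 7 mm thick, tops at caddy z 56; closed above by the lid.
- lid (a joint): Angle of the steel spring lid, rad: 0 shut, 0.85 fully open. Hinge line along the caddy's x at y 38, z 60 mm (7 mm rod, x -195 to 67); the right edge rises. It never stays open by itself. Pressing the press bar down opens it: 2 to 3 N at the start, 7 N at 0.65 rad. The apron clears the pan's top above 0.48 rad: hold 0.55 to 0.75. Open, it reaches z 120, over the bay only (x above -2).
- apron (a point): Middle of the lower edge of the apron, the plate that hangs from the lid across the bay's mouth: 5 mm thick (caddy x -2 to 3), 36 wide (y -28 to 8). With the lid shut this point is at caddy (0.5, -10, 28) mm: it blocks the pan's well (36 mm high) but passes over its neck.
- press_bar (a point): Centre of the upper face of the press bar, the lid's steel lever left of the hinge rod, in front of the bay: a flat strip 140 mm long (caddy x -185 to -45), 36 wide, 4 thick. Lid shut: this point at caddy (-115, 82, 58) mm, strip sloping up to the left by 0.31 rad; at 0.65 rad: y 72, z 31, sloping down to the left by 0.34 rad. Springs up when let go.
- pan: Steel garnish pan, loose, about 0.2 kg, standing in the lane in line with it. Origin: centre of the underside of its well, at caddy z 8; x towards the bay. Open well 60 (x) x 54 (y) x 36 mm high; a low neck 24 wide, 10 high runs from it to -x, to an upright handle plate. Fully home, well against the bay's back wall, its origin is at caddy x 40 mm.
- handle (a point): Centre of the robot-side face of the pan's upright handle plate, at pan (-96, 0, 26) mm; axes as the pan's. The plate is 44 wide (y), 6 thick (x) and 52 high; its top is at caddy z 60.
- plate_right: white dinner plate, 190 mm across, 20 mm high, beside the caddy on its right; a bystander, origin under its centre, z up
- plate_left: white dinner plate, 190 mm across, 20 mm high, on the caddy's left; a bystander, origin under its centre, z up
- ramekin: small white bowl, 70 mm across, 40 mm high, right of the caddy; a bystander, origin under its centre, z up
- shaker: white salt shaker with steel cap, 40 mm across, 75 mm high, left of the caddy; a bystander, origin under its centre, z up
- spoon: steel spoon, 170 mm long, lying beyond the caddy; a bystander, origin under its centre, z up
- mill: turned dark wood pepper mill, 56 mm across, 145 mm high, right of the far end of the caddy; a bystander, origin under its centre, z up
- mug: blue mug, 76 mm across, 85 mm high, left of the far end of the caddy; a bystander, origin under its centre, z up
Mind the look-alikes: they are no part of the job. What is meant by the pan is not purple or red, and is the smaller of those in its own colour.

How it is judged:
By the outcome, as a careful person would: the job done as asked, in the order asked, and still so for the second after the job is handed in, with the robot touching nothing.
It also fails if it takes over 48 s, if anything falls off the work surface, if the arm or the gripper's body presses on something with over 40 N, if the wrist force passes 120 N, or if a joint passes its speed limit or range.

### The arm

A 6-joint arm with a two-finger parallel gripper is mounted at the origin on the work surface. World frame = base frame: x ahead of the robot, y to its left, z up, the work surface at z = 0. Lengths are in m, angles in rad, forces in N, time in s.
With the tool pointing down it reaches from about 0.375 to 0.975 m from the base axis. Payload 3.8 kg.
Tool frame: the origin (TCP) lies where the fingers leave the gripper's body, on its centre line; the fingertips stand 73 mm ahead of it and the grasp point (between the pads) lies 54 mm ahead of it (nose_length is the distance from the TCP to the fingertips, in m); z points along the fingers, y is the line along which they close (so a half turn about z gives the same grasp; the last joint's range is limited). The gripper opens to 85 mm and grips with 20 to 120 N. Pads are 22 mm wide; open, the fingers measure 114 mm over their backs; the gripper's body (76 mm by 85 mm) begins 54 mm behind the grasp point. The pads swing forward as they close: fully open they stand 13 mm farther back than shut.
Start: joints at [1.181, 0.264, 1.604, -0, 1.274, -0.037], TCP at [0.233, 0.633, 0.304] pointing down, gripper open.
Joint ranges: [-2.63, 2.63], [-0.94, 2.18], [0.31, 2.57], [-1.31, 4.45], [0, 2.66], [-2.55, 2.55]. Speed limits (rad/s): [2.57, 2.57, 3.14, 3.14, 3.14, 3.14].

### API

Orientations are given as a rotation vector (axis times angle).
In Python, from workcell import read_state, read_camera, calibration, finish_job, look_for, cut_out, tip_of, nose_length gives the robot as it stands.
- The arm moves only by the tool step_arm, never from a script. Its argument "targets" is a list of rows, each a list of 3 entries, a list of its own where there are three numbers: the turn, a rotation vector about the tool's x, y, z in rad, then the shift along the tool's x, y, z in mm, then the finger opening in mm, from 0 to 85.4. In form: [[[ax, ay, az], [x, y, z], grip], ...]. A call has 1 to 5 rows; each row shifts and turns the commanded pose from where the row before left it, along the tool's axes as they then stand; what a row does not reach is not made up. A row lasts 1/12 s, in which the tool goes at most 41.7 mm and 7.16 degrees, less where a joint would pass 70% of its speed; a pose out of reach is approached as far as the arm can. A call with a gripper value outside its range is refused whole. The fingers move at their own pace and stop on an object; "grip_force" is the grip in N (left out, the last holds). Time passes only in rows, so rows that do not move let the fingers close. It gives the time, the measured TCP pose, the force, the opening and the grip force at its end, in the units of the state.
- read_state(): the state, without advancing time (a new reading comes with each control period).
- read_camera(name): name is "scene" or "top"; returns the picture (420x560x3 uint8, red, green, blue); there is no depth.
- calibration(name): a dict with "camera_matrix" (3x3 intrinsics, pixels), "dist_coeffs" ([k1, k2, p1, p2, k3] as OpenCV has them; the pictures are not rectified), "R" (3x3) and "t" (3): a world point X has camera coordinates R X + t. Camera axes: x right, y down, z forward; pixel columns grow to the right and rows downward; lengths in m; the calibration is good to about 2 mm. A picture is of the moment at which its call begins. calibration takes no time and is no camera call.
- finish_job(): hands the job in; it is judged then, once.
Trained networks look in the newest picture that a camera, given by its name, has taken for a name from the list of things; names that differ only in an ending like _2 or _b are one class to them, and where a whole thing is asked for, a point or a joint stands for the part that bears it (a point fixed in the world has none). Each returns a list of dicts, best first, with "score" (0 to 1); they miss things now and then, are a little off and sometimes report something else, mostly with a low value. They report only what shows in the picture. A call takes as long as a camera call. They do not tell look-alikes from the thing itself.
- look_for(camera, query): "extent" ([left, top, right, bottom] in pixels, round what is visible of it).
- cut_out(camera, query): "region" (420x560 bool, what is visible of it) and "extent" ([left, top, right, bottom] in pixels, round what is visible of it).
- tip_of(camera, query): "at" ([row, column] in pixels: a listed point, or the origin of a listed thing).
The state is a dict: "time": time; "q": joint angles; "joint_vel": joint speeds; "joint_torque": joint torques, N m; "tool_pos": TCP position; "tcp_rot": TCP orientation; "wrist_force": force on the tool from outside, world axes, zero at the start; "torque": the same for the moment, N m; "width": opening from 0.0 (shut) to 1.0 (fully open); "grip_force": force on a finger pad.
Only numpy, scipy, OpenCV 4.12 (cv2) and the standard library are available. Lean on these libraries where they do the work, as an engineer would, in place of code of your own. Each camera call takes 0.05 s, during which the arm holds its last target. There are 200 camera calls.

## Working session

There is one attempt and no reset: what is moved stays moved. The work goes in short steps, Python scripts to look and compute and a tool call to move; the robot and the scene stay as the last step left them, time stands still between calls to the robot, and variables do not carry over. Pictures are saved under pics/ and viewed, at most 10 in all, crops included, and the job is handed in when it is done.

Besides the shell and the picture viewer there is one more tool, called after "Call:" as name(argument=value, ...) on one line, values as JSON. step_arm: Moves the arm, as the interface text tells. Its arguments: {"type":"object","properties":{"targets":{"type":"array","items":{"type":"array"}},"grip_force":{"type":"number"}},"required":["targets"]}

```bash
ls; mkdir -p pics; cat > h.py <<'E'
import numpy as np, cv2
from workcell import *
from scipy.spatial.transform import Rotation as Ro
def cal(c):
    d=calibration(c); return [np.array(d[k],float) for k in("camera_matrix","dist_coeffs","R","t")]
def ray(c,u,v):
    K,D,R,t=cal(c); p=cv2.undistortPoints(np.array([[[u,v]]],float),K,D)[0,0]
    return -R.T@t.ravel(), R.T@np.array([p[0],p[1],1])
def atz(c,u,v,z):
    o,d=ray(c,u,v); return o+d*(z-o[2])/d[2]
def proj(c,X):
    K,D,R,t=cal(c); return cv2.projectPoints(np.array(X,float).reshape(-1,1,3),cv2.Rodrigues(R)[0],t,K,D)[0].reshape(-1,2)
E
python3 - <<'E'
from h import *
for c in("scene","top"):
    im=read_camera(c); cv2.imwrite(f"pics/{c}0.png",cv2.resize(im[:,:,::-1],None,fx=1.4,fy=1.4))
    K,D,R,t=cal(c); print(c,K[0,0],(-R.T@t.ravel()).round(3))
    for q in("pan","caddy"):
        print(q,[(round(r["score"],2),np.round(r["extent"]).tolist()) for r in look_for(c,q)])
    for q in("mouth","handle","press_bar","pan","apron"):
        print(q,[(round(r["score"],2),np.round(r["at"],1).tolist()) for r in tip_of(c,q)])
s=read_state();print(s)
print(nose_length if not callable(nose_length) else nose_length())
E
```

```text
pics
scene 422.9595244127805 [1.312 0.253 0.787]
pan [(0.82, [126.0, 233.0, 183.0, 259.0]), (0.67, [299.0, 218.0, 336.0, 256.0]), (0.61, [379.0, 175.0, 446.0, 223.0]), (0.58, [146.0, 174.0, 199.0, 221.0])]
caddy [(0.69, [272.0, 210.0, 371.0, 302.0])]
mouth [(0.86, [266.0, 305.1])]
handle [(0.89, [223.9, 326.4]), (0.73, [247.5, 176.2]), (0.65, [189.0, 387.5]), (0.56, [205.4, 191.5])]
press_bar [(0.8, [232.0, 354.3])]
pan [(0.67, [213.2, 426.6]), (0.64, [254.2, 312.7]), (0.64, [251.0, 146.2]), (0.62, [195.3, 165.6])]
apron [(0.59, [260.6, 298.1])]
top 486.015998414713 [ 0.386 -0.012  1.261]
pan [(0.9, [110.0, 288.0, 185.0, 329.0]), (0.74, [384.0, 208.0, 453.0, 256.0]), (0.7, [228.0, 186.0, 250.0, 237.0]), (0.69, [362.0, 137.0, 420.0, 162.0])]
caddy [(0.81, [196.0, 149.0, 268.0, 260.0])]
mouth [(0.85, [184.3, 241.3])]
handle [(0.8, [235.0, 232.9]), (0.78, [312.8, 186.0]), (0.73, [154.7, 367.1]), (0.54, [135.0, 247.7])]
press_bar [(0.72, [220.7, 205.8]), (0.22, [175.4, 244.3])]
pan [(0.77, [151.2, 398.6]), (0.7, [197.7, 239.8]), (0.57, [240.0, 430.6]), (0.55, [305.0, 133.0])]
apron [(0.82, [177.5, 245.7]), (0.21, [176.7, 287.3])]
{'time': 0.8, 'q': array([ 1.18110970e+00,  2.63825582e-01,  1.60397256e+00,  1.43833475e-06,
        1.27371151e+00, -3.68868843e-02]), 'joint_vel': array([-0.00197576, -0.00131323,  0.0009445 ,  0.00011789, -0.00050341,
       -0.00057105]), 'joint_torque': array([-1.23929126e-04, -5.14988852e+01, -3.67697775e+01,  9.30950864e-05,
        5.29889840e-04,  4.55600251e-07]), 'tool_pos': array([0.23322361, 0.63342905, 0.30394476]), 'tcp_rot': array([5.51304771e-01, 3.09282484e+00, 1.27881686e-04]), 'wrist_force': array([ 0.11692621, -0.35754354,  0.28245514]), 'torque': array([ 0.02081215, -0.0182755 , -0.03452401]), 'grip_force': 0.0, 'width': 0.9965870395589201}
0.0726
```

View pics/scene0.png

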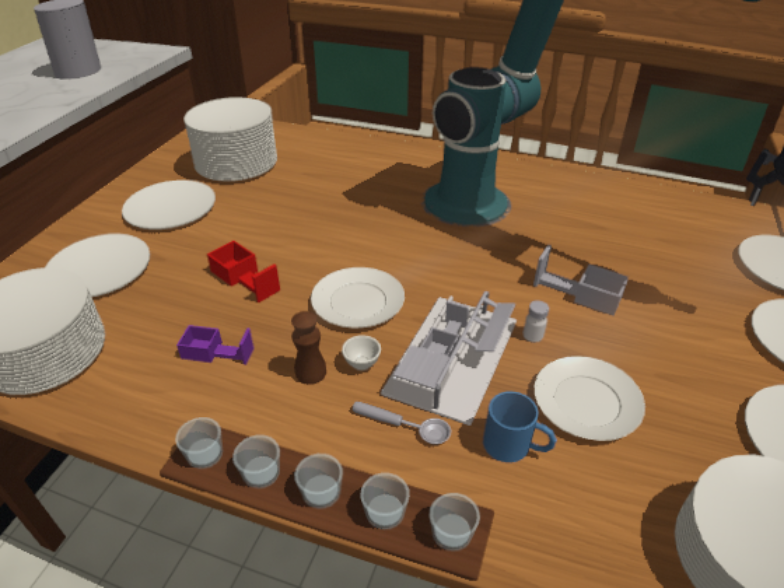

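View pics/top0.png

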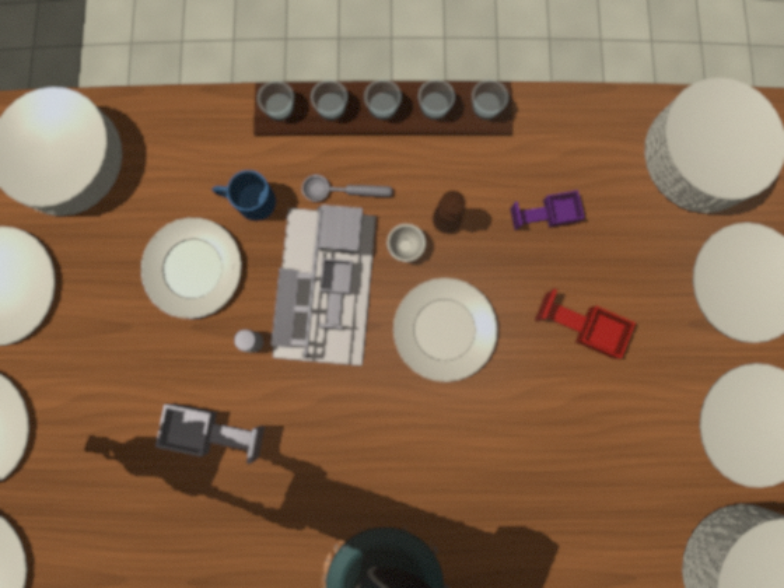

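The top view shows the caddy at about (230,205) px, with the small steel pan in its lane at (240,198). Other pans: a larger steel one at (135,305), a purple one at (393,150) and a red one at (425,232). Purple and red are excluded, and the lane pan is the smaller of the two steel ones, so that one is meant. Next I fit the poses and confirm in a crop.

```bash
cat > fit.py <<'E'
from h import *
from scipy.optimize import least_squares
P={"mouth":(0,0,8),"press_bar":(-115,82,58),"apron":(.5,-10,28)}
def c2w(p,X):
    c,s=np.cos(p[2]),np.sin(p[2]); X=np.atleast_2d(np.array(X,float))/1000
    return np.c_[p[0]+c*X[:,0]-s*X[:,1],p[1]+s*X[:,0]+c*X[:,1],X[:,2]]
E
python3 - <<'E'
from fit import *
from itertools import product
obs=[]
near={"scene":(310,250),"top":(235,190)}
ims={}
for c in near:
    for rep in range(2):
        ims[c]=read_camera(c)
        for q in("mouth","press_bar","apron","pan","handle"):
            r=[x for x in tip_of(c,q) if np.hypot(x["at"][1]-near[c][0],x["at"][0]-near[c][1])<65]
            if r: obs.append((c,q,r[0]["at"][1],r[0]["at"][0]))
# floor corners by eye in the top picture
for (u,v),X in zip([(273,358),(363,363),(375,214),(288,209)],[(-205,105,8),(-205,-60,8),(77,-60,8),(77,105,8)]): obs.append(("top",X,u/1.4,v/1.4))
def pt(p,q):
    if q=="pan": return c2w(p,(p[3]*1000,0,8))
    if q=="handle": return c2w(p,(p[3]*1000-96,0,34))
    return c2w(p,P.get(q,q))
def res(p): return np.concatenate([proj(c,pt(p,q))[0]-(u,v) for c,q,u,v in obs])
s=least_squares(res,[.62,.1,0,-.05],loss="soft_l1",x_scale=[.1,.1,.1,.1])
print("pose",s.x.round(4)); 
for o,r in zip(obs,res(s.x).reshape(-1,2)): print(o[0],o[1],r.round(1))
np.save("pose.npy",s.x)
p=s.x
def draw(c,x0,y0,w,h,f):
    im=cv2.resize(ims[c][y0:y0+h,x0:x0+w,::-1],None,fx=f,fy=f,interpolation=cv2.INTER_CUBIC)
    L=lambda Xs,col:cv2.polylines(im,[(((proj(c,c2w(p,Xs))+.5-(x0,y0))*f)*8).astype(np.int32)],True,col,1,cv2.LINE_AA,3)
    L([(-205,105,8),(-205,-60,8),(77,-60,8),(77,105,8)],(0,255,0))
    a,b=9*np.sin(.31)*2,18*np.cos(.31)
    L([(-185,82-b,58-a/1),(-45,82-b,58-a),(-45,82+b,58+a),(-185,82+b,58+a)],(0,0,255))
    x=p[3]*1000
    L([(x-30,-27,44),(x+30,-27,44),(x+30,27,44),(x-30,27,44)],(255,0,0))
    L([(x-96,-22,8),(x-96,22,8),(x-96,22,60),(x-96,-22,60)],(255,0,255))
    return im
a=draw("top",180,135,100,135,4);b=draw("scene",265,200,115,110,4)
cv2.imwrite("pics/crop.png",np.hstack([cv2.resize(a,(395,533)),cv2.copyMakeBorder(cv2.resize(b,(400,383)),0,150,0,0,0)]))
E
```

```text
pose [ 0.6095  0.082  -0.0866 -0.0468]
scene mouth [ 0.3 -1.8]
scene press_bar [ 2.6 -1.2]
scene apron [0.  0.6]
scene pan [ 2.3 -1.8]
scene handle [-1.   1.1]
scene mouth [-0.4 -0.8]
scene press_bar [-1.1 -2.8]
scene apron [ 0.1 -0.5]
scene pan [ 1.6 -1.5]
scene handle [0.2 1.9]
top mouth [-0.6 -1.7]
top press_bar [0.3 0.9]
top apron [ 1.8 -0.2]
top pan [ 2. -0.]
top handle [2.6 0.3]
top mouth [ 1.7 -2.5]
top press_bar [-0.6  1.6]
top apron [-1.1 -0.8]
top pan [-0.  -0.2]
top handle [-0.3 -0.7]
top (-205, 105, 8) [-0.2 -1.2]
top (-205, -60, 8) [-0.8  0.6]
top (77, -60, 8) [-0.1 -0.2]
top (77, 105, 8) [-0.1 -1.5]
```

View pics/crop.png

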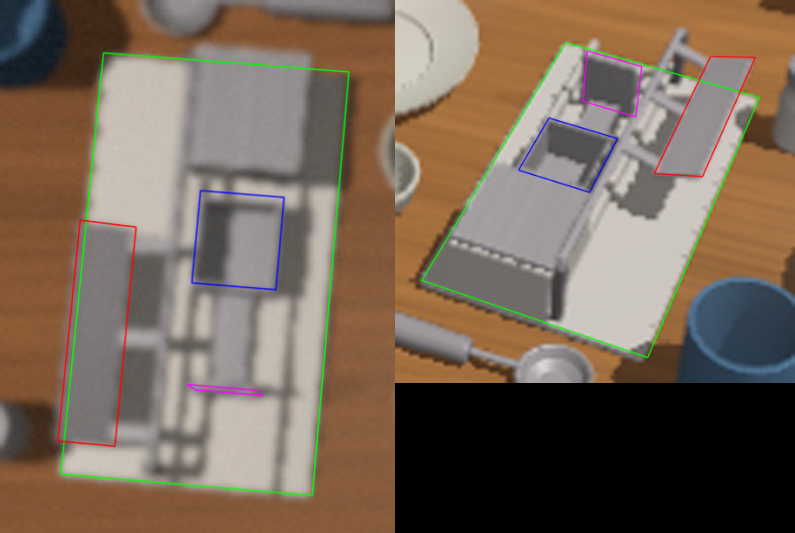

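The crop confirms it: the blue and magenta outlines lie on the steel pan in the lane, and the green and red outlines on the caddy floor and press bar. Caddy pose is (0.6095, 0.082, yaw −0.087), with the pan origin at caddy x ≈ −47 and 87 mm to go. Next I work out the approach.

```bash
cat > go.py <<'E'
import sys
from fit import *
p=np.load("pose.npy"); s=read_state(); R=Ro.from_rotvec(s["tcp_rot"]).as_matrix()
c,sn=np.cos(p[2]),np.sin(p[2]); C=np.array([[c,-sn,0],[sn,c,0],[0,0,1]])
t=C.T@(s["tool_pos"]-[p[0],p[1],0])*1000
print("t",round(s["time"],2),"TCP caddy mm",t.round(1),"F caddy",(C.T@s["wrist_force"]).round(2),"width",s["width"]*85.4,"nose",nose_length if not callable(nose_length) else nose_length())
if len(sys.argv)>1:
    g=np.array([float(a) for a in sys.argv[1:4]])
    best=min([C@np.diag([k,-k,-1.]) for k in(1,-1)],key=lambda M:np.linalg.norm(Ro.from_matrix(R.T@M).as_rotvec()))
    print("turn(tool)",Ro.from_matrix(R.T@best).as_rotvec().round(4))
    print("shift now-axes",(R.T@C@(g-t)).round(1),"shift target-axes",(best.T@C@(g-t)).round(1))
    print("q",s["q"].round(2),"R",R.round(2).tolist())
E
python3 go.py -162 36 210
```

```text
t 2.0 TCP caddy mm [-422.5  516.8  303.9] F caddy [-0.25  0.23 -0.78] width 85.38853913241743 nose 0.0726
turn(tool) [-0.      0.     -0.2662]
shift now-axes [-377.9 -395.3   93.9] shift target-axes [-260.5 -480.8   93.9]
q [ 1.18  0.26  1.6  -0.    1.27 -0.04] R [[-0.94, 0.35, 0.0], [0.35, 0.94, -0.0], [-0.0, -0.0, -1.0]]
```

Call:
step_arm(targets=[[[0,0,-0.0888],[0,0,0],62],[[0,0,-0.0887],[0,0,0],62],[[0,0,-0.0887],[0,0,0],62],[[0,0,0],[-13,-24,0],62],[[0,0,0],[-13,-24,0],62]], grip_force=40)

```text
time: 2.42
tool_pos: [0.2546, 0.5837, 0.3036]
tcp_rot: [-0.132, -3.139, -0.0]
wrist_force: [1.2, 0.1, -0.2]
width: 0.729
grip_force: 0.0
```

Call:
step_arm(targets=[[[0,0,0],[-15,-28,0],62],[[0,0,0],[-15,-28,0],62],[[0,0,0],[-15,-28,0],62],[[0,0,0],[-15,-28,0],62],[[0,0,0],[-15,-28,0],62]])

```text
time: 2.83
tool_pos: [0.3179, 0.436, 0.304]
tcp_rot: [0.135, 3.138, 0.0]
wrist_force: [-0.2, -0.7, 0.5]
width: 0.729
grip_force: 0.0
```

Call:
step_arm(targets=[[[0,0,0],[-15,-28,0],62],[[0,0,0],[-15,-28,0],62],[[0,0,0],[-15,-28,0],62],[[0,0,0],[-15,-28,0],62],[[0,0,0],[-15,-28,0],62]])

```text
time: 3.25
tool_pos: [0.3805, 0.29, 0.3042]
tcp_rot: [0.135, 3.138, 0.001]
wrist_force: [1.1, 0.1, -0.3]
width: 0.724
grip_force: 0.0
```

```bash
python3 go.py -162 36 180
```

```text
t 3.25 TCP caddy mm [-246.1  187.4  304.2] F caddy [ 1.11  0.17 -0.27] width 61.86529728757246 nose 0.0726
turn(tool) [0.0004 0.0006 0.0003]
shift now-axes [ -84.  -151.5  124.1] shift target-axes [ -84.1 -151.4  124.2]
q [ 0.6  -0.12  2.01 -0.    1.25 -0.89] R [[-1.0, 0.09, 0.0], [0.09, 1.0, 0.0], [-0.0, 0.0, -1.0]]
```

Call:
step_arm(targets=[[[0,0,0],[-16,-29,0],62],[[0,0,0],[-16,-29,0],62],[[0,0,0],[-16,-29,0],62],[[0,0,0],[-16,-29,0],62],[[0,0,0],[-12,-22,0],62]])

```text
time: 3.67
tool_pos: [0.4446, 0.1452, 0.3043]
tcp_rot: [0.137, 3.137, -0.001]
wrist_force: [1.2, 0.4, -0.3]
width: 0.725
grip_force: 0.0
```

Call:
step_arm(targets=[[[0,0,0],[-8,-13.5,20],62],[[0,0,0],[0,0,30],62],[[0,0,0],[0,0,30],62],[[0,0,0],[0,0,30],62],[[0,0,0],[0,0,10],62]])

```text
time: 4.08
tool_pos: [0.448, 0.1322, 0.1797]
tcp_rot: [-0.137, -3.132, 0.003]
wrist_force: [-1.7, -0.7, -0.9]
width: 0.728
grip_force: 0.0
```

```bash
python3 go.py -162 36 140; python3 - <<'E'
from fit import *
p=np.load("pose.npy")
for c in ("top","scene"):
    im=read_camera(c); 
    for q in ("handle","press_bar"): print(c,q,[(round(r["score"],2),np.round(r["at"],1).tolist()) for r in tip_of(c,q)])
    x0,y0=(170,130) if c=="top" else (250,180)
    cv2.imwrite(f"pics/{c}1.png",cv2.resize(im[y0:y0+150,x0:x0+150,::-1],None,fx=4,fy=4,interpolation=cv2.INTER_CUBIC))
E
python3 -c "
import cv2,numpy as np
cv2.imwrite('pics/pair1.png',np.hstack([cv2.resize(cv2.imread(f'pics/{c}1.png'),(400,400)) for c in('top','scene')]))"
```

```text
t 4.08 TCP caddy mm [-165.2   36.1  179.7] F caddy [-1.59 -0.83 -0.88] width 62.13812938056731 nose 0.0726
turn(tool) [-0.0022 -0.0066 -0.0007]
shift now-axes [-3.5 -0.  39.7] shift target-axes [-3.2 -0.1 39.7]
q [ 0.23 -0.01  2.16 -0.    1.   -1.25] R [[-1.0, 0.09, -0.01], [0.09, 1.0, -0.0], [0.01, -0.0, -1.0]]
top handle [(0.92, [212.9, 388.1]), (0.91, [156.8, 369.1]), (0.73, [235.6, 234.9])]
top press_bar []
scene handle [(0.92, [250.0, 176.8]), (0.65, [205.5, 189.9]), (0.63, [189.6, 384.2]), (0.62, [221.7, 325.7])]
scene press_bar [(0.69, [231.5, 355.8])]
```

View pics/pair1.png

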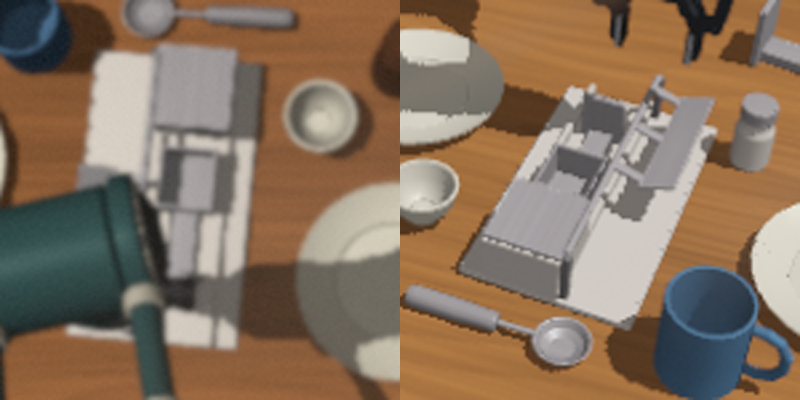

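Call:
step_arm(targets=[[[0,0,0],[-2,0,15],62],[[0,0,0],[0,0,10],62],[[0,0,0],[0,0,8],62],[[0,0,0],[0,0,4],62],[[0,0,0],[0,0,0],62]])

```text
time: 4.8
tool_pos: [0.452, 0.1329, 0.146]
tcp_rot: [-0.136, -3.137, 0.001]
wrist_force: [-0.3, -0.3, 0.5]
width: 0.727
grip_force: 0.0
```

```bash
python3 go.py -163 36 130; python3 - <<'E'
from fit import *
im=read_camera("scene"); p=np.load("pose.npy"); x0,y0=290,180
a=cv2.resize(im[y0:y0+90,x0:x0+110,::-1],None,fx=7,fy=6.5,interpolation=cv2.INTER_CUBIC)
for X in [(-163,67,69),(-163,81.5,69),(-163,5,69),(-163,-9.5,69)]:
    u=(proj("scene",c2w(p,X))[0]+.5-(x0,y0))*(7,6.5); cv2.circle(a,tuple(u.astype(int)),4,(0,0,255),1)
cv2.imwrite("pics/s2.png",a)
E
```

```text
t 4.8 TCP caddy mm [-161.3   37.1  146. ] F caddy [-0.28 -0.32  0.52] width 62.105101595568456 nose 0.0726
turn(tool) [-0.0006 -0.0018  0.0001]
shift now-axes [ 1.7 -1.1 16. ] shift target-axes [ 1.7 -1.1 16. ]
q [ 0.23  0.04  2.18 -0.    0.93 -1.25] R [[-1.0, 0.09, -0.0], [0.09, 1.0, -0.0], [0.0, -0.0, -1.0]]
```

View pics/s2.png

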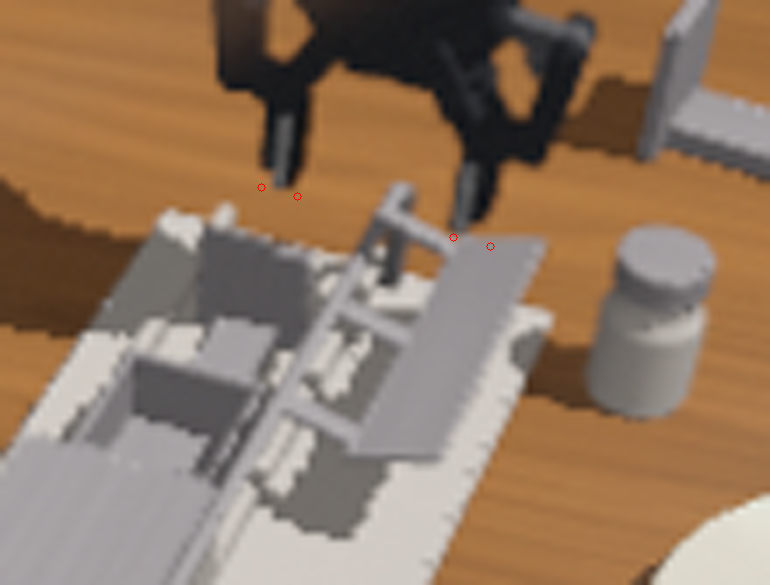

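The picture shows both fingertips clear. The bar finger is at about (475,225) over the press bar and the push finger at (285,185) behind the handle. Tips are at about z 73, as nose_length says. Now pressing.

Call:
step_arm(targets=[[[0,0,0],[2,-1,6],62],[[0,0,0],[0,0,4],62],[[0,0,0],[0,0,4],62],[[0,0,0],[0,0,2],62],[[0,0,0],[0,0,0],62]])

```text
time: 5.27
tool_pos: [0.4502, 0.1321, 0.1302]
tcp_rot: [-0.136, -3.137, 0.0]
wrist_force: [-0.0, -0.6, -0.5]
width: 0.722
grip_force: 0.0
```

Call:
step_arm(targets=[[[0,0,0],[0,0,3],62],[[0,0,0],[0,0,3],62],[[0,0,0],[0,0,3],62],[[0,0,0],[0,0,0],62],[[0,0,0],[0,0,0],62]])

```text
time: 5.68
tool_pos: [0.4509, 0.1323, 0.122]
tcp_rot: [0.136, 3.138, 0.0]
wrist_force: [0.0, 0.5, 1.4]
width: 0.726
grip_force: 1.0
```

```bash
python3 go.py -163 36 105.6
```

```text
t 5.68 TCP caddy mm [-162.4   36.4  122. ] F caddy [-0.01  0.52  1.42] width 61.96582379552985 nose 0.0726
turn(tool) [ 0.0001  0.0002 -0.0001]
shift now-axes [ 0.6 -0.4 16.4] shift target-axes [ 0.6 -0.4 16.4]
q [ 0.23  0.07  2.2   0.    0.87 -1.25] R [[-1.0, 0.09, 0.0], [0.09, 1.0, 0.0], [-0.0, 0.0, -1.0]]
```

Call:
step_arm(targets=[[[0,0,0],[0,0,4],62],[[0,0,0],[0,0,4],62],[[0,0,0],[0,0,2],62],[[0,0,0],[0,0,0],62],[[0,0,0],[0,0,0],62]])

```text
time: 6.1
tool_pos: [0.451, 0.1314, 0.1123]
tcp_rot: [0.135, 3.138, -0.003]
wrist_force: [-1.9, -5.6, 6.7]
width: 0.732
grip_force: 3.5
```

Call:
step_arm(targets=[[[0,0,0],[0,0,3],62],[[0,0,0],[0,0,2],62],[[0,0,0],[0,0,1],62],[[0,0,0],[0,0,0],62],[[0,0,0],[0,0,0],62]])

```text
time: 6.52
tool_pos: [0.4516, 0.1315, 0.107]
tcp_rot: [0.135, 3.137, -0.002]
wrist_force: [-1.0, -4.4, 11.1]
width: 0.73
grip_force: 4.7
```

```bash
cat > look.py <<'E'
from fit import *
import sys
im=read_camera("scene"); p=np.load("pose.npy"); x0,y0=270,170
for q in("apron","press_bar","handle","pan"): print(q,[(round(r["score"],2),np.round(r["at"],1).tolist()) for r in tip_of("scene",q) if abs(r["at"][1]-320)<50])
def rot(y,z,th): c,s=np.cos(th),np.sin(th); y-=38;z-=60; return 38+c*y+s*z,60-s*y+c*z
for th in(0,.45,.55,.65,.75):
    print(th,"apron",proj("scene",c2w(p,(.5,*rot(-10,28,th))))[0].round(1)[::-1],"bar",proj("scene",c2w(p,(-115,*rot(82,58,th))))[0].round(1)[::-1])
a=cv2.resize(im[y0:y0+110,x0:x0+130,::-1],None,fx=6,fy=5.4,interpolation=cv2.INTER_CUBIC)
for th,col in((.55,(0,0,255)),(.65,(0,255,0)),(.75,(255,0,0))):
    for L in ([(-185,82-17.1,58-5.5),(-45,82-17.1,58-5.5),(-45,82+17.1,58+5.5),(-185,82+17.1,58+5.5)],[(3,-28,28),(3,8,28)]):
        X=[(x,*rot(y,z,th)) for x,y,z in L]
        cv2.polylines(a,[((proj("scene",c2w(p,X))+.5-(x0,y0))*(6,5.4)).astype(np.int32)],True,col,1)
cv2.imwrite(f"pics/{sys.argv[1]}.png",a)
E
python3 go.py -163 36 105.6; python3 look.py s3
```

```text
t 6.52 TCP caddy mm [-161.6   35.7  107. ] F caddy [-0.62 -4.45 11.05] width 62.3572172947264 nose 0.0726
turn(tool) [-0.0012  0.0016  0.0006]
shift now-axes [1.4 0.3 1.4] shift target-axes [1.4 0.3 1.4]
q [ 0.23  0.1   2.21 -0.    0.84 -1.25] R [[-1.0, 0.09, 0.0], [0.09, 1.0, -0.0], [-0.0, -0.0, -1.0]]
apron [(0.85, [252.6, 299.1])]
press_bar [(0.86, [237.1, 353.1])]
handle [(0.92, [224.1, 324.7])]
pan [(0.82, [256.2, 312.9])]
0 apron [259.4 303.4] bar [231.9 354. ]
0.45 apron [251.4 300.4] bar [236.7 351.2]
0.55 apron [249.7 300.2] bar [237.5 350.2]
0.65 apron [248.  300.4] bar [238.2 349.1]
0.75 apron [246.4 300.7] bar [238.8 347.9]
```

View pics/s3.png

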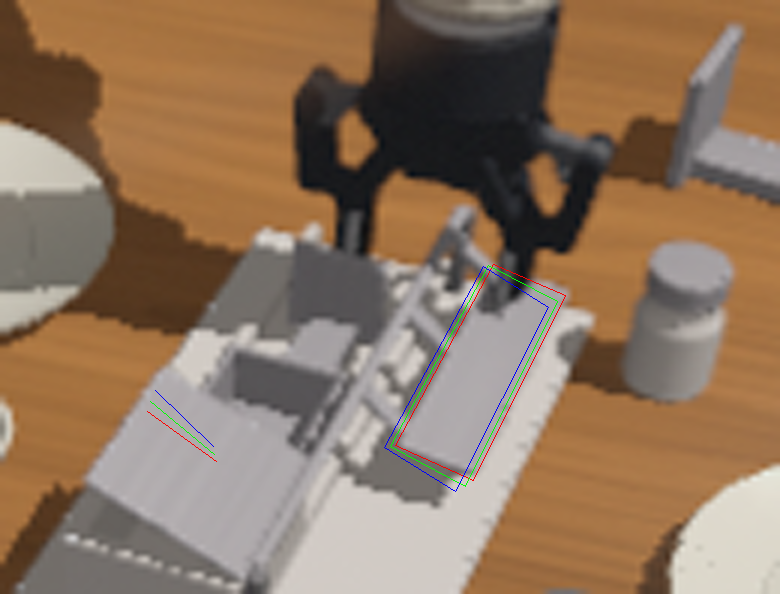

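The bar's lower edge at (405,440)–(470,475) lies just inside the 0.55 outline, so the lid is at roughly 0.5 rad. I'll press 3 mm more and check again.

Call:
step_arm(targets=[[[0,0,0],[0,0,2],62],[[0,0,0],[0,0,1],62],[[0,0,0],[0,0,0],62],[[0,0,0],[0,0,0],62]])

```text
time: 7.1
tool_pos: [0.4519, 0.1318, 0.1043]
tcp_rot: [0.135, 3.136, -0.001]
wrist_force: [-1.8, -5.6, 11.5]
width: 0.727
grip_force: 4.8
```

```bash
sed -i 's/,(.75,(255,0,0))/,/; s/x0,y0=270,170/x0,y0=285,205/; s/y0+110,x0:x0+130/y0+65,x0:x0+85/; s/fx=6,fy=5.4/fx=9,fy=9/; s/(6,5.4)/(9,9)/' look.py
sed -i 's/(3,8,28)\]/(3,8,28)],[(-2,-34,60),(-2,34,60)]/' look.py
python3 go.py -163 36 105.6; python3 look.py s4
```

```text
t 7.1 TCP caddy mm [-161.3   35.9  104.3] F caddy [-1.36 -5.72 11.51] width 62.10860590239891 nose 0.0726
turn(tool) [-0.0007  0.0023  0.0005]
shift now-axes [ 1.7  0.1 -1.3] shift target-axes [ 1.7  0.1 -1.3]
q [ 0.23  0.1   2.21 -0.    0.83 -1.25] R [[-1.0, 0.09, 0.0], [0.09, 1.0, -0.0], [-0.0, -0.0, -1.0]]
apron [(0.68, [249.7, 298.2])]
press_bar [(0.66, [238.4, 349.9])]
handle [(0.85, [222.1, 325.2])]
pan [(0.88, [254.9, 309.1]), (0.27, [266.4, 305.3])]
0 apron [259.4 303.4] bar [231.9 354. ]
0.45 apron [251.4 300.4] bar [236.7 351.2]
0.55 apron [249.7 300.2] bar [237.5 350.2]
0.65 apron [248.  300.4] bar [238.2 349.1]
0.75 apron [246.4 300.7] bar [238.8 347.9]
```

View pics/s4.png

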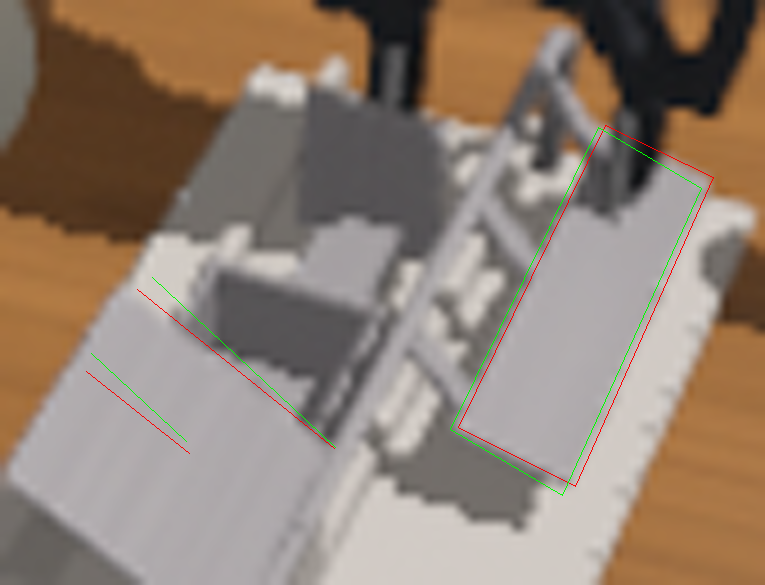

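The bar corner at (550,478) sits near the red 0.55 outline. The networks give about 0.57, and tip height gives an upper bound of 0.69. I'll press 1.8 mm more, then push the pan along.

Call:
step_arm(targets=[[[0,0,0],[0,0,1],62],[[0,0,0],[0,0,0.8],62],[[0,0,0],[-4,0,0],62],[[0,0,0],[-3,0,0],62],[[0,0,0],[0,0,0],62]])

```text
time: 7.77
tool_pos: [0.4576, 0.1319, 0.1015]
tcp_rot: [-0.137, -3.138, -0.001]
wrist_force: [-3.2, -0.2, 6.6]
width: 0.723
grip_force: 3.5
```

Call:
step_arm(targets=[[[0,0,0],[-3,0,0],62],[[0,0,0],[-3,0,0],62],[[0,0,0],[-3,0,0],62],[[0,0,0],[-3,0,0],62],[[0,0,0],[0,0,0],62]])

```text
time: 8.18
tool_pos: [0.4684, 0.1311, 0.101]
tcp_rot: [-0.137, -3.135, -0.001]
wrist_force: [-4.9, 2.1, 5.9]
width: 0.721
grip_force: 3.5
```

```bash
python3 go.py -67 36 102.5; python3 look.py s5
```

```text
t 8.18 TCP caddy mm [-144.8   36.7  101. ] F caddy [-5.09  1.62  5.92] width 61.57118587971925 nose 0.0726
turn(tool) [ 0.0004 -0.0035 -0.0005]
shift now-axes [-77.8  -0.6  -1.8] shift target-axes [-77.8  -0.7  -1.5]
q [ 0.22  0.14  2.17  0.    0.83 -1.26] R [[-1.0, 0.09, -0.0], [0.09, 1.0, 0.0], [0.0, 0.0, -1.0]]
apron []
press_bar [(0.74, [237.5, 350.2]), (0.3, [315.6, 360.1])]
handle [(0.76, [224.8, 325.1]), (0.74, [239.0, 348.7])]
pan [(0.65, [257.4, 308.9])]
0 apron [259.4 303.4] bar [231.9 354. ]
0.45 apron [251.4 300.4] bar [236.7 351.2]
0.55 apron [249.7 300.2] bar [237.5 350.2]
0.65 apron [248.  300.4] bar [238.2 349.1]
0.75 apron [246.4 300.7] bar [238.8 347.9]
```

View pics/s5.png

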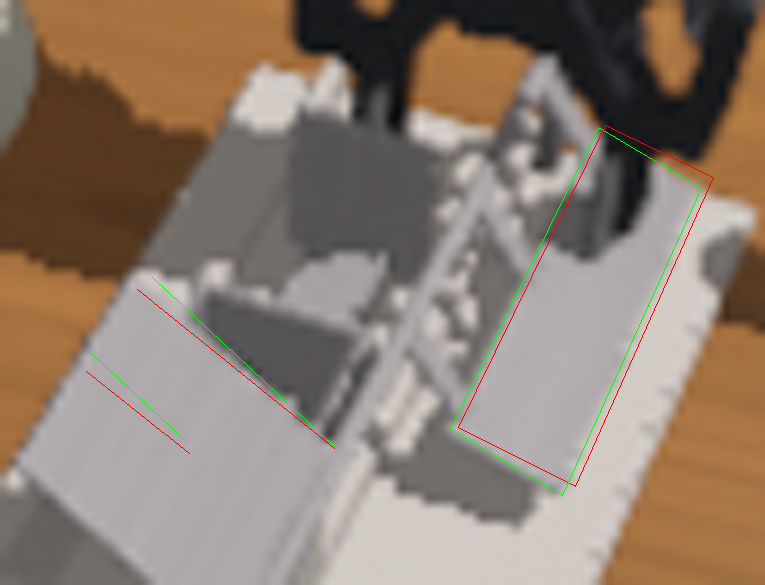

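The lid edge and bar now lie between the 0.55 and 0.65 outlines, so about 0.6 rad. The pan has moved with the finger: its handle is at about (365,195) and its well rim at (200,290). Pushing on.

Call:
step_arm(targets=[[[0,0,0],[-4,0,0],62],[[0,0,0],[-4,0,0],62],[[0,0,0],[-4,0,0],62],[[0,0,0],[-4,0,0],62],[[0,0,0],[-4,0,0],62]])

```text
time: 8.85
tool_pos: [0.4876, 0.1294, 0.1007]
tcp_rot: [-0.136, -3.134, -0.001]
wrist_force: [-7.2, 3.6, 7.4]
width: 0.727
grip_force: 4.5
```

Call:
step_arm(targets=[[[0,0,0],[-4,0,0],62],[[0,0,0],[-4,0,0],62],[[0,0,0],[-4,0,0],62],[[0,0,0],[-4,0,0],62],[[0,0,0],[-2,0,0],62]])

```text
time: 9.27
tool_pos: [0.5061, 0.1278, 0.1008]
tcp_rot: [-0.136, -3.135, -0.001]
wrist_force: [-5.9, 1.9, 6.0]
width: 0.727
grip_force: 4.0
```

```bash
python3 go.py -67 36 101.5; python3 look.py s6
```

```text
t 9.27 TCP caddy mm [-107.    36.7  100.8] F caddy [-6.04  1.35  6.05] width 62.09798828359526 nose 0.0726
turn(tool) [ 0.0005 -0.004  -0.0004]
shift now-axes [-40.   -0.7  -0.9] shift target-axes [-40.   -0.7  -0.7]
q [ 0.2   0.2   2.1   0.    0.85 -1.29] R [[-1.0, 0.09, -0.0], [0.09, 1.0, 0.0], [0.0, 0.0, -1.0]]
apron [(0.95, [247.6, 298.5])]
press_bar [(0.88, [239.8, 349.4])]
handle [(0.89, [235.1, 321.1])]
pan [(0.73, [268.0, 305.9]), (0.37, [246.9, 295.4])]
0 apron [259.4 303.4] bar [231.9 354. ]
0.45 apron [251.4 300.4] bar [236.7 351.2]
0.55 apron [249.7 300.2] bar [237.5 350.2]
0.65 apron [248.  300.4] bar [238.2 349.1]
0.75 apron [246.4 300.7] bar [238.8 347.9]
```

View pics/s6.png

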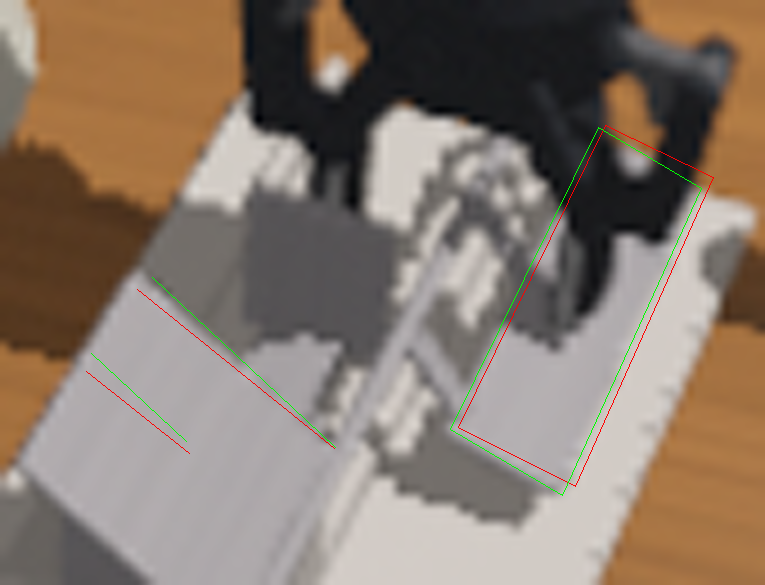

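The lid holds at about 0.62, and the pan is flat with its well under the lid (handle at (315,260)). Continuing.

Call:
step_arm(targets=[[[0,0,0],[-4,0,0],62],[[0,0,0],[-4,0,0],62],[[0,0,0],[-4,0,0],62],[[0,0,0],[-4,0,0],62],[[0,0,0],[-4,0,0],62]])

```text
time: 9.93
tool_pos: [0.5255, 0.1261, 0.1007]
tcp_rot: [-0.137, -3.134, -0.001]
wrist_force: [-7.1, 2.3, 6.4]
width: 0.723
grip_force: 4.4
```

Call:
step_arm(targets=[[[0,0,0],[-4,0,0],62],[[0,0,0],[-3,0,0],62],[[0,0,0],[-3,0,0],62],[[0,0,0],[-2,0,0],62],[[0,0,0],[0,0,0],62]])

```text
time: 10.35
tool_pos: [0.5381, 0.1251, 0.1008]
tcp_rot: [-0.136, -3.135, -0.001]
wrist_force: [-3.7, 2.6, 5.5]
width: 0.726
grip_force: 3.3
```

```bash
python3 go.py -67 36 101.5; python3 - <<'E'
from h import *
for c in("top","scene"):
    read_camera(c)
    print(c,[(round(r["score"],2),np.round(r["at"],1).tolist()) for r in tip_of(c,"handle")])
    p=np.load("pose.npy")
    from fit import c2w
    print([proj(c,c2w(p,(x,0,34)))[0].round(1)[::-1].tolist() for x in(-70,-63,-56)])
E
```

```text
t 10.35 TCP caddy mm [-74.9  36.8 100.8] F caddy [-3.93  2.26  5.51] width 61.992657147347764 nose 0.0726
turn(tool) [ 0.0005 -0.0036 -0.0003]
shift now-axes [-7.9 -0.8 -0.7] shift target-axes [-7.9 -0.8 -0.7]
q [ 0.18  0.25  2.04  0.    0.86 -1.3 ] R [[-1.0, 0.09, -0.0], [0.09, 1.0, 0.0], [0.0, 0.0, -1.0]]
top [(0.79, [313.8, 185.4]), (0.71, [203.6, 240.9]), (0.67, [216.8, 387.2]), (0.56, [156.9, 371.1])]
[[204.7, 239.2], [202.0, 239.4], [199.3, 239.7]]
scene [(0.85, [188.4, 385.2]), (0.77, [245.0, 175.9]), (0.63, [206.3, 189.3])]
[[240.7, 317.3], [242.5, 316.4], [244.2, 315.4]]
```

Handle face is at about −66 and the remaining travel about 8–10 mm. Advancing in fine steps until the force rises.

Call:
step_arm(targets=[[[0,0,0],[-2,0,0],62],[[0,0,0],[-2,0,0],62],[[0,0,0],[-1.5,0,0],62],[[0,0,0],[0,0,0],62]])

```text
time: 10.88
tool_pos: [0.5434, 0.1247, 0.1008]
tcp_rot: [-0.136, -3.135, -0.001]
wrist_force: [-4.9, 2.0, 5.7]
width: 0.725
grip_force: 3.5
```

Call:
step_arm(targets=[[[0,0,0],[-1,0,0],62],[[0,0,0],[-1,0,0],62],[[0,0,0],[0,0,0],62]])

```text
time: 11.13
tool_pos: [0.5451, 0.1245, 0.1008]
tcp_rot: [-0.136, -3.134, -0.001]
wrist_force: [-5.6, 3.3, 6.7]
width: 0.726
grip_force: 3.8
```

Call:
step_arm(targets=[[[0,0,0],[-1,0,0],62],[[0,0,0],[0,0,0],62]])

```text
time: 11.3
tool_pos: [0.5457, 0.1244, 0.1008]
tcp_rot: [-0.137, -3.133, -0.001]
wrist_force: [-8.0, 3.1, 8.4]
width: 0.73
grip_force: 5.4
```

Call:
step_arm(targets=[[[0,0,0],[-1,0,0],62],[[0,0,0],[0,0,0],62]])

```text
time: 11.47
tool_pos: [0.5458, 0.1244, 0.1008]
tcp_rot: [-0.137, -3.131, -0.001]
wrist_force: [-10.4, 3.0, 10.9]
width: 0.729
grip_force: 6.7
```

Call:
step_arm(targets=[[[0,0,0],[-1,0,0],62],[[0,0,0],[0,0,0],62]])

```text
time: 11.63
tool_pos: [0.5459, 0.1244, 0.1007]
tcp_rot: [-0.138, -3.129, -0.001]
wrist_force: [-12.6, 3.4, 13.6]
width: 0.727
grip_force: 8.0
```

```bash
python3 go.py -67 36 101.5
```

```text
t 11.63 TCP caddy mm [-67.   36.7 100.7] F caddy [-12.84   2.27  13.6 ] width 62.04662465940757 nose 0.0726
turn(tool) [ 0.     -0.0096 -0.0014]
shift now-axes [ 0.  -0.7 -0.8] shift target-axes [ 0.  -0.7 -0.8]
q [ 0.18  0.26  2.02  0.    0.87 -1.31] R [[-1.0, 0.09, -0.01], [0.09, 1.0, 0.0], [0.01, -0.0, -1.0]]
```

The force now climbs with no more travel, and the TCP is at caddy x −67.0, exactly where the home position should put it. Backing off, then letting the lid up.

Call:
step_arm(targets=[[[0,0,0],[2,0,0],62],[[0,0,0],[2,0,0],62],[[0,0,0],[2,0,0],62],[[0,0,0],[2,0,0],62],[[0,0,0],[0,0,0],62]])

```text
time: 12.05
tool_pos: [0.5437, 0.125, 0.1024]
tcp_rot: [0.136, 3.134, 0.002]
wrist_force: [3.5, 4.2, 4.6]
width: 0.728
grip_force: 2.5
```

```bash
python3 go.py -67 36 101.5; python3 - <<'E'
from fit import *
for c in("top","scene"):
    read_camera(c)
    print(c,[(round(r["score"],2),np.round(r["at"],1).tolist()) for r in tip_of(c,"handle")])
    p=np.load("pose.npy")
    print([proj(c,c2w(p,(x,0,34)))[0].round(1)[::-1].tolist() for x in(-70,-63,-56)])
E
```

```text
t 12.05 TCP caddy mm [-69.3  37.2 102.4] F caddy [3.12 4.49 4.57] width 62.16920304390401 nose 0.0726
turn(tool) [ 0.0018  0.0046 -0.0002]
shift now-axes [-2.3 -1.2  0.9] shift target-axes [-2.3 -1.2  0.9]
q [ 0.18  0.25  2.03  0.    0.86 -1.3 ] R [[-1.0, 0.09, 0.0], [0.09, 1.0, 0.0], [-0.0, 0.0, -1.0]]
top [(0.87, [314.4, 184.0]), (0.67, [153.4, 370.0]), (0.66, [202.0, 237.6]), (0.58, [213.5, 386.0])]
[[204.7, 239.2], [202.0, 239.4], [199.3, 239.7]]
scene [(0.9, [189.2, 385.5]), (0.87, [247.9, 177.0]), (0.79, [244.7, 315.4]), (0.73, [203.0, 192.1]), (0.37, [249.9, 298.9])]
[[240.7, 317.3], [242.5, 316.4], [244.2, 315.4]]
```

Call:
step_arm(targets=[[[0,0,0],[2,0,0],62],[[0,0,0],[1,0,-3],62],[[0,0,0],[0,0,-5],62],[[0,0,0],[0,0,-6],62],[[0,0,0],[0,0,-6],62]])

```text
time: 12.67
tool_pos: [0.5371, 0.1239, 0.1203]
tcp_rot: [-0.135, -3.134, 0.003]
wrist_force: [0.4, -0.4, -0.6]
width: 0.726
grip_force: 0.1
```

Call:
step_arm(targets=[[[0,0,0],[0,0,-6],62],[[0,0,0],[0,0,-6],62],[[0,0,0],[0,0,-10],62],[[0,0,0],[0,0,-20],62],[[0,0,0],[0,0,-25],62]])

```text
time: 13.08
tool_pos: [0.5371, 0.1241, 0.1872]
tcp_rot: [-0.136, -3.134, 0.002]
wrist_force: [-0.5, 0.3, -0.8]
width: 0.727
grip_force: 0.0
```

Call:
step_arm(targets=[[[0,0,0],[0,0,-30],62],[[0,0,0],[0,0,-30],62],[[0,0,0],[10,0,-30],62],[[0,0,0],[10,0,-20],62],[[0,0,0],[0,0,0],62]])

```text
time: 13.5
tool_pos: [0.52, 0.1268, 0.3046]
tcp_rot: [0.135, 3.13, 0.003]
wrist_force: [0.9, -0.0, 0.3]
width: 0.727
grip_force: 0.0
```

```bash
python3 go.py; python3 - <<'E'
from fit import *
p=np.load("pose.npy")
im={c:read_camera(c) for c in("top","scene")}
for c in im:
    for q in("handle","apron","press_bar"): print(c,q,[(round(r["score"],2),np.round(r["at"],1).tolist()) for r in tip_of(c,q)])
    print([proj(c,c2w(p,x))[0].round(1)[::-1].tolist() for x in((-56,0,34),(.5,-10,28),(-115,82,58))])
a=im["scene"][170:320,250:400,::-1];b=im["top"][130:280,170:320,::-1]
cv2.imwrite("pics/end.png",cv2.resize(np.hstack([a,b]),(800,400),interpolation=cv2.INTER_CUBIC))
E
```

```text
t 13.5 TCP caddy mm [-93.   36.9 304.6] F caddy [0.85 0.07 0.27] width 62.073022639083504 nose 0.0726
top handle [(0.8, [155.8, 370.0]), (0.61, [199.7, 238.0]), (0.6, [216.6, 385.7])]
top apron [(0.91, [178.1, 244.5])]
top press_bar [(0.96, [223.0, 202.6]), (0.27, [180.3, 243.3])]
[[199.3, 239.7], [178.3, 245.7], [218.7, 204.0]]
scene handle [(0.7, [246.1, 314.7]), (0.7, [191.3, 385.4]), (0.55, [246.6, 178.4]), (0.55, [202.1, 191.2])]
scene apron [(0.57, [256.4, 301.9])]
scene press_bar [(0.88, [233.9, 354.6]), (0.5, [270.2, 307.7])]
[[244.2, 315.4], [259.4, 303.4], [231.9, 354.0]]
```

View pics/end.png

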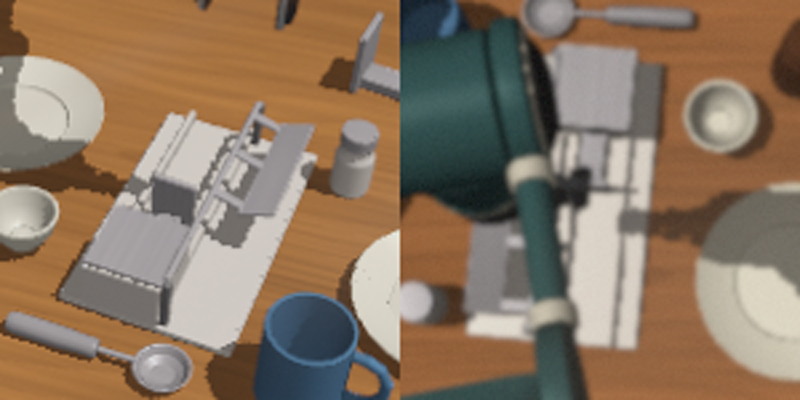

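The last picture shows the lid shut again (bar raised at (270,170), lid flat at (140,240)). The pan's handle is upright in front of the bay at (175,195), the bystanders are where they were, and the gripper is clear. Handing in.

```bash
python3 -c "from workcell import *; print(finish_job())"
```

```text
the job is handed in; nothing more can be done
None
```

I handed the job in at about 14 s: the pan went fully home against the bay's back wall with the lid held at about 0.6 rad, then the lid shut in front of its well, the surrounding things looked unmoved, and the robot ended clear of everything.

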